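# Set the raised foot of the parcel scale

### The job

One foot of the parcel scale, at its near left corner as the arm sees it, has been left wound up and hangs clear of the cutting board below. Screw it down by its knob until it just touches the board and bears lightly on it, without beginning to jack that corner up, and let go; then gently stand the largest of the three brass weights on the pan, in the corner next to that foot. Do not shove the scale about, and leave everything else where it lies.

Things in the scene. Friction and masses are not known exactly. Their poses are not given: they have to be found in the camera images.
- scale: Parcel scale, 7 kg, loose on the bench. Origin at bench level under its middle; x points to its rear (battery box), y to its left, z up. Square steel pan 230 mm wide, top 85 mm up. A foot on a lug at each corner, 165 mm out along x and along y; three stand on the bench, the one at (-165, +165) is wound up. It tips towards that corner if its knob is pressed down with over 8 N.
- knob_centre (a point): Middle of the raised foot's round black knurled knob (40 mm across, 22 mm tall), on the screw axis. z is the axis, up. It sinks 8 mm per full turn clockwise seen from above. Below it are 13 mm or more of bare 16 mm spindle, then a 36 mm boss; the pan's corner is 70 mm from the axis. The other three knobs look alike but stand lower.
- foot_screw (a joint): Angle of that screw, rad; grows when turned clockwise seen from above (foot goes down). Starts between 3.9 and 4.7; the foot meets the board after a further 1.1 to 5.2 rad, different every time. Running free, 0.03 to 0.09 N m is felt at the knob; it stays where it is left.
- foot_pad: Soft rubber pad, 50 mm across, 12 mm tall, at the lower end of the screw, turning with it. Origin at the centre of its underside. Once on the cutting board (top 2.5 to 6.5 mm above the bench) its load grows some 14 N per rad; each newton adds about 0.025 N m at the knob while turning, fading to a third within 0.1 s of stopping. Touching lightly is 2 to 13 N; near 26 N the next foot lifts.
- pan_corner (a point): Point on the pan's top face, 45 mm in from both edges of its corner next to the raised foot: the middle of where the weight is to stand. z up.
- weight_large: Largest brass check weight, 0.5 kg, standing upright. Origin at the centre of its underside, z up. Body 42 mm across and 44 mm tall, on it a neck 17 mm across and 10 mm tall, then a round head 26 mm across from 54 to 65 mm up. At least 28 mm clear all round.
- weight_mid: Middle brass weight, 31 mm across, 48 mm tall, 0.2 kg; origin under its centre. To be left alone.
- weight_small: Smallest brass weight, 25 mm across, 37 mm tall, 0.1 kg; origin under its centre. To be left alone.
- tape_roll: Roll of brown tape lying flat, 100 mm across, 48 mm tall; origin under its centre. To be left alone.
- marker: White marker pen with black cap, 135 mm long along its x, 16 mm thick, lying on the cutting board; origin under its middle. To be left alone.
- calculator: Grey desk calculator, 145 x 95 x 20 mm; origin under its centre. To be left alone.
Not all that is in view belongs to the job. What is shaped like the weight_large but red is not meant.

How it is judged:
On the way, in this order (a step that is already met when the one before it is completed fails the run):
1. the foot bears lightly on the board (1.5 to 14 N) with the arm off the scale and the pan still empty (contact force between foot_pad and anything else between 1.5 and 14 N and contact force between each of the fingers, the arm, weight_large and scale below 0.1 N), for 0.3 s.
2. the largest weight stands on the pan's corner next to that foot, released (x of weight_large in the frame of scale between -0.1 and -0.03 m and y of weight_large in the frame of scale between 0.03 and 0.1 m and z of weight_large in the frame of scale between 0.082 and 0.089 m and angle between weight_large's own z axis and vertical below 0.06 rad and linear speed of weight_large below 0.02 m/s and contact force between each of the arm, the fingers and weight_large below 0.1 N), for 0.3 s.
At the end, for the whole second after the job is handed in: The largest weight stands upright and at rest on the pan, its centre 15 to 85 mm in from both edges of the corner next to the foot; that foot bears on the board with 1.5 to 18 N (1.5 to 14 N before the weight was put on); scale and weight are released (all of step 2 and contact force between foot_pad and anything else between 1.5 and 18 N and linear speed of scale below 0.01 m/s and contact force between each of the fingers, the arm and scale below 0.1 N); the robot touches nothing.
It fails at once if the corner is jacked up or leaned on: the foot is pressed on the board with more than 24 N (contact force between foot_pad and anything else above 24 N).
It fails at once if the scale is shoved more than 20 mm (distance of scale from where it was at the start of the episode above 0.02 m).
It fails at once if the weight is dropped or banged on the scale (over 100 N, a fall of about 10 mm) (contact force between weight_large and scale above 100 N).
It fails at once if a bystander is moved more than 30 mm (distance of any of tape_roll, marker, calculator, weight_mid, weight_small from where it was at the start of the episode above 0.03 m).
It also fails if it takes over 72 s, if anything falls off the work surface, if the arm or the gripper's body presses on something with over 40 N, if the wrist force passes 120 N, or if a joint passes its speed limit or range.

### The arm

A 6-joint arm with a two-finger parallel gripper is mounted at the origin on the work surface. World frame = base frame: x ahead of the robot, y to its left, z up, the work surface at z = 0. Lengths are in m, angles in rad, forces in N, time in s.
With the tool pointing down it reaches from about 0.425 to 0.95 m from the base axis. Payload 3.5 kg.
Tool frame: the origin (TCP) lies between the finger pads; the fingertips stand 14 mm ahead of it and the grasp point (between the pads) lies 5 mm behind it; z points along the fingers, y is the direction in which the jaws open and shut (so a half turn about z gives the same grasp; the last joint's range is limited). The gripper opens to 85 mm and grips with 20 to 120 N. Pads are 22 mm wide; open, the fingers measure 114 mm over their backs; the gripper's body (76 mm by 85 mm) begins 54 mm behind the grasp point. The pads swing forward as they close: fully open they stand 13 mm farther back than shut.
Start: joints at [0.992, 0.286, 1.577, -0, 1.279, -0.15], TCP at [0.281, 0.614, 0.245] pointing down, gripper open.
Joint ranges: [-2.77, 2.77], [-0.9, 2.22], [0.21, 2.48], [-1.53, 4.67], [0.24, 2.81], [-2.84, 2.84]. Speed limits (rad/s): [2.79, 2.79, 3.14, 3.14, 3.14, 3.14].

### API

Orientations are given as a unit quaternion [x, y, z, w].
In Python, from plant import ctrl gives the robot as it stands. The module is installed in compiled form; this text tells all that it offers.
- The arm moves only by the tool servo_tool, never from a script. Its argument "increments" is text: rows parted by semicolons, each of 7 numbers parted by spaces: the turn, a rotation vector about the tool's x, y, z in rad, then the shift along the tool's x, y, z in cm, then the finger opening in cm, from 0 to 8.54. In form: ax ay az dx dy dz claw; .... A call has 1 to 10 rows; each row is the pose to reach, as a shift and turn from the pose commanded when the call began, along the tool's axes at that moment; what a row does not reach only later rows make up. A row lasts 1/12 s, in which the tool goes at most 41.7 mm and 7.16 degrees, less where a joint would pass 70% of its speed; a pose out of reach is approached as far as the arm can. A call with a gripper value outside its range is refused whole. The fingers move at their own pace and stop on an object; "grip_force" is the grip in N (left out, the last holds). Time passes only in rows, so rows that repeat a pose let the fingers close. It gives the time, the measured TCP pose, the force and the opening at its end, in the units of the state.
- ctrl.get_state(): the state, without advancing time (a new reading comes with each control period).
- ctrl.read_camera(name): name is "scene" or "side" or "wrist"; returns (picture, depth): 400x640x3 uint8, red, green, blue; 400x640 float32, m along the optical axis (not along the pixel's ray), 0 where there is no reading.
- ctrl.camera_info(name): a dict with "camera_matrix" (3x3 intrinsics, pixels), "world_to_cam" (4x4, takes a point from world to camera coordinates). Camera axes: x right, y down, z forward; pixel columns grow to the right and rows downward; lengths in m; the calibration is good to about 2 mm. A picture is of the moment at which its call begins: read the wrist's pose just before it. camera_info takes no time and is no camera call; for the wrist camera it gives the pose at the moment of the call.
- ctrl.sign_off(): hands the job in, once; it reports no verdict.
The state is a dict: "time": time; "qpos": joint angles; "dq": joint speeds; "joint_efforts": joint torques, N m; "eef_pos": TCP position; "tcp_rot": TCP orientation; "contact_force": force on the tool from outside, world axes, zero at the start; "wrist_torque": the same for the moment, N m; "opening": opening from 0.0 (shut) to 1.0 (fully open).
Only numpy, scipy, OpenCV 4.12 (cv2) and the standard library are available. Lean on these libraries where they do the work, as an engineer would, in place of code of your own. Each camera call takes 0.05 s, during which the arm holds its last target.

## Working session

There is one attempt and no reset: what is moved stays moved. The work goes in short steps, Python scripts to look and compute and a tool call to move; the robot and the scene stay as the last step left them, time stands still between calls to the robot, and variables do not carry over. Pictures are saved under pics/ and viewed, and the job is handed in when it is done.

Besides the shell and the picture viewer there is one more tool, called after "Request:" as a command line: name --argument value ..., lists and objects as JSON in quotes. servo_tool: Moves the arm, as the interface text tells. Its arguments: {"type":"object","properties":{"increments":{"type":"string"},"grip_force":{"type":"number"}},"required":["increments"]}

```bash
mkdir -p pics
cat > h.py <<'E'
import numpy as np, cv2
from plant import ctrl
def snap(n,tag):
    info=ctrl.camera_info(n); im,d=ctrl.read_camera(n)
    cv2.imwrite(f'pics/{tag}.png',im[:,:,::-1]); np.savez(f'pics/{tag}.npz',im=im,d=d,K=info['camera_matrix'],T=info['world_to_cam'])
    return im,d,np.array(info['camera_matrix']),np.array(info['world_to_cam'])
def load(tag):
    z=np.load(f'pics/{tag}.npz'); return z['im'],z['d'],z['K'],z['T']
def ray(K,T,u,v,z):
    R=T[:3,:3];t=T[:3,3];o=-R.T@t
    r=R.T@np.linalg.solve(K,np.array([u,v,1.]))
    return o+r*(z-o[2])/r[2]
def cloud(d,K,T):
    v,u=np.mgrid[:d.shape[0],:d.shape[1]]
    p=np.stack([(u-K[0,2])/K[0,0]*d,(v-K[1,2])/K[1,1]*d,d],-1)
    return (p-T[:3,3])@T[:3,:3]
def proj(K,T,p):
    c=T[:3,:3]@np.array(p)+T[:3,3]; q=K@c; return q[:2]/q[2]
E
python3 - <<'E'
from h import *
for n in ['scene','side','wrist']:
    im,d,K,T=snap(n,n+'0'); print(n,K[0,0],K[:2,2],np.round(-T[:3,:3].T@T[:3,3],3),np.round(T[2,:3],2))
s=ctrl.get_state(); print(s)
E
```

```text
scene 387.18258541369454 [321.16032824 198.42447059] [ 1.074 -0.478  0.738] [-0.58  0.47 -0.67]
side 422.5518771091323 [323.29022052 196.82395757] [ 0.082 -0.62   0.823] [ 0.42  0.57 -0.71]
wrist 346.3739778423172 [320.04944756 201.03833266] [0.22  0.642 0.373] [ 0.24 -0.11 -0.96]
{'time': 0.15, 'qpos': array([ 9.92021276e-01,  2.86993881e-01,  1.57783239e+00,  1.59690203e-05,
        1.27859829e+00, -1.49993386e-01]), 'dq': array([-0.00096656, -0.00228719, -0.00472091, -0.00139239,  0.00086965,
        0.00050583]), 'joint_efforts': array([ 2.03623102e-03, -4.06606507e+01, -2.93138802e+01, -6.53033203e-05,
        3.99056691e-03, -2.21796222e-05]), 'eef_pos': array([0.2803399 , 0.61350301, 0.24424827]), 'tcp_rot': array([ 2.12754411e-01,  9.77105277e-01, -8.53092950e-04, -3.33564856e-04]), 'contact_force': array([-0.40733245,  0.30321095, -0.34596432]), 'wrist_torque': array([ 0.03594427, -0.02361728,  0.05731853]), 'opening': 1.0029791496927032}
```

View pics/scene0.png

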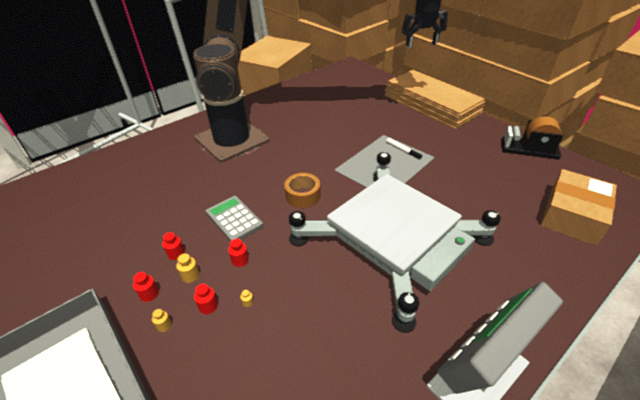

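View pics/side0.png

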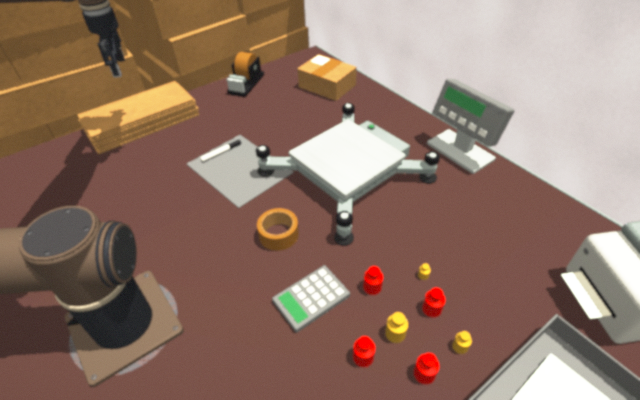

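View pics/wrist0.png

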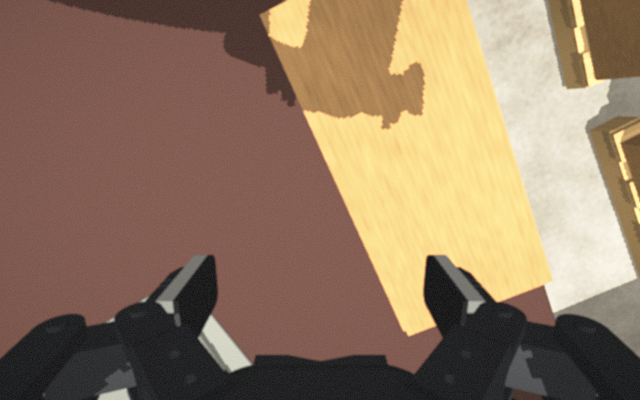

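The raised foot's knob is at scene (383,158) and side (263,153), on the cutting board. Three yellow weights are visible in the scene view: (187,268), (161,320) and (246,298). The first looks largest, and four red lookalikes stand around it. I'll enlarge the views to confirm and then measure.

Run:
```python
from h import *
a=load('scene0');b=load('side0')
def crop(t,u,v,w,h,s=5): return cv2.resize(t[0][v:v+h,u:u+w,::-1],None,fx=s,fy=s,interpolation=cv2.INTER_CUBIC)
c1=crop(a,340,135,80,60);c2=crop(b,225,130,80,60);c3=crop(a,130,225,160,120,2.5) if 0 else cv2.resize(a[0][230:340,125:265,::-1],(400,300));c4=cv2.resize(b[0][255:387,325:485,::-1],(400,300))
cv2.imwrite('pics/crops.png',np.vstack([np.hstack([c1,c2]),np.hstack([c3,c4])]))
for n,t in (('scene',a),('side',b)):
    im,d,K,T=t; P=cloud(d,K,T)
    hsv=cv2.cvtColor(im,cv2.COLOR_RGB2HSV)
    m=((hsv[...,0]>18)&(hsv[...,0]<32)&(hsv[...,1]>130)).astype(np.uint8)
    x0,x1,y0,y1=(120,270,220,340) if n=='scene' else (320,485,250,390)
    k=np.zeros_like(m);k[y0:y1,x0:x1]=m[y0:y1,x0:x1]
    nn,l,st,ce=cv2.connectedComponentsWithStats(k)
    for i in range(1,nn):
        if st[i,4]>20:
            Q=P[(l==i)&(d>0)]; print(n,st[i],ce[i].round(1),'top',np.percentile(Q[:,2],[5,97]).round(4),np.median(Q,0).round(4))
    # knob dark
    u0,v0=(383,158) if n=='scene' else (263,153)
    w=np.zeros_like(m); w[v0-14:v0+14,u0-14:u0+14]=1
    k=((im.max(2)<75)&(w>0)).astype(np.uint8)
    nn,l,st,ce=cv2.connectedComponentsWithStats(k)
    for i in range(1,nn):
        if st[i,4]>15:
            Q=P[(l==i)&(d>0)]; print(n,'knob',st[i],ce[i].round(1),np.percentile(Q,[3,50,97],axis=0).round(4).tolist())
    # pan
    Z=P[...,2]; k=((np.abs(Z-.085)<.012)&(im.min(2)>120)&(d>0)).astype(np.uint8)
    nn,l,st,ce=cv2.connectedComponentsWithStats(k); i=1+np.argmax(st[1:,4]); print('pan',st[i],np.median(Z[l==i]))
    q=P[l==i]; r=cv2.minAreaRect((q[:,:2]*1000).astype(np.float32)); print(r, cv2.boxPoints(r).round(1).tolist())
```

```text
scene [177 254  22  28 421] [186.8 267.7] top [0.0076 0.0646] [ 0.4545 -0.3717  0.0421]
scene [241 290  12  17 147] [246.2 297.8] top [0.0043 0.0369] [ 0.5996 -0.3073  0.0237]
scene [152 309  19  23 286] [160.7 319.7] top [0.0059 0.0478] [ 0.5347 -0.4695  0.0311]
scene knob [377 153  13  15 112] [382.9 160.4] [[0.4842, 0.2037, 0.0546], [0.5029, 0.2113, 0.0849], [0.5145, 0.23, 0.0921]]
pan [ 327  174  135   98 6748] 0.08306806393122398
((671.7119140625, 71.54853820800781), (231.59921264648438, 233.56219482421875), 4.383792877197266) [[547.2999877929688, 179.10000610351562], [565.2000122070312, -53.70000076293945], [796.0999755859375, -36.0], [778.2000122070312, 196.8000030517578]]
side [418 263  13  16 143] [424.1 271. ] top [0.0063 0.0398] [ 0.5866 -0.3078  0.0257]
side [386 312  22  31 523] [396.3 326.9] top [0.0102 0.0669] [ 0.4323 -0.3743  0.045 ]
side [453 331  19  22 307] [461.9 341.8] top [0.0059 0.0502] [ 0.5168 -0.4713  0.0338]
side knob [257 147  13  13  86] [263.2 153.5] [[0.4751, 0.2031, 0.0616], [0.4864, 0.2087, 0.0868], [0.5053, 0.2221, 0.0946]]
pan [ 289  120  117   77 4753] 0.08516317460911707
((674.9915771484375, 70.40548706054688), (242.1768035888672, 233.17044067382812), 4.347947120666504) [[545.4000244140625, 177.5], [563.0999755859375, -55.0], [804.5999755859375, -36.70000076293945], [786.9000244140625, 195.8000030517578]]
```

View pics/crops.png

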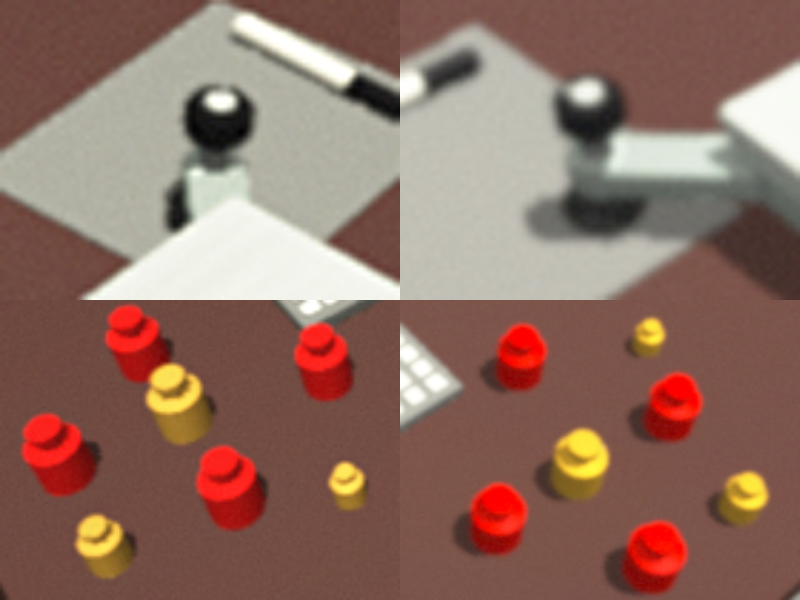

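Top crops: the black knob stands alone above the cutting board. Bottom crops: the central yellow weight, at scene (187,268) and side (397,327), is clearly the largest of the three brass ones. Its measured top is 65 mm, which matches. The same-shaped ones are red and not meant. Next I'll plan the move to above the knob.

```bash
cat >> h.py <<'E'
from scipy.spatial.transform import Rotation as Ro
def plan(p,s=None):
    s=s or ctrl.get_state(); R=Ro.from_quat(s['tcp_rot'])
    return (R.inv().apply(np.array(p)-s['eef_pos'])*100).round(3)
def st():
    s=ctrl.get_state(); e=Ro.from_quat(s['tcp_rot']).as_matrix()
    print('t',round(s['time'],2),'p',s['eef_pos'].round(4),'xang',round(np.arctan2(e[1,0],e[0,0]),3),'tilt',e[:2,2].round(4),'q',s['qpos'].round(3),'F',s['contact_force'].round(2),'M',s['wrist_torque'].round(3),'open',round(s['opening'],3))
    return s
E
python3 - <<'E'
from h import *
st(); print(plan([.4955,.2225,.24]))
# knob two-view triangulation at centroid; rays at several z
a=load('scene0');b=load('side0')
for z in (.075,.08,.085,.09): print(z,ray(*a[2:],382.9,158,z)[:2].round(4),ray(*b[2:],263.1,152.2,z)[:2].round(4))
E
```

```text
t 0.15 p [0.2803 0.6135 0.2442] xang 2.713 tilt [-0.001  -0.0015] q [ 0.992  0.287  1.578  0.     1.279 -0.15 ] F [-0.41  0.3  -0.35] M [ 0.036 -0.024  0.057] open 1.003
[-35.825 -26.614   0.463]
0.075 [0.4886 0.2279] [0.4961 0.2265]
0.08 [0.4931 0.2226] [0.4934 0.2208]
0.085 [0.4975 0.2173] [0.4906 0.2152]
0.09 [0.5019 0.212 ] [0.4878 0.2095]
```

Request:
servo_tool --increments "0 0 -0.12 -4 -3 0 8.5;0 0 -0.24 -8 -6 0 8.5;0 0 -0.36 -11.5 -8.5 0 8.5;0 0 -0.48 -15 -11.2 0 8.5;0 0 -0.6 -18.5 -13.8 0 8.5;0 0 -0.72 -22 -16.4 0 8.5;0 0 -0.84 -25.5 -19 0 8.5;0 0 -0.96 -29 -21.6 0.2 8.5;0 0 -1.08 -32.5 -24.2 0.4 8.5;0 0 -1.2 -35.9 -26.6 0.5 8.5" --grip_force 60

```text
time: 0.98
eef_pos: [0.4713, 0.2667, 0.2417]
tcp_rot: [-0.361, 0.932, 0.0, -0.0]
contact_force: [0.5, 0.5, -0.7]
opening: 0.997
```

Request:
servo_tool --increments "0 0 -0.12 0 0 0 8.5;0 0 -0.24 0 0 0 8.5;0 0 -0.36 0 0 0 8.5;0 0 -0.48 0 0 0 8.5;0 0 -0.6 0 0 0 8.5;0 0 -0.6 0 0 0 8.5"

```text
time: 1.48
eef_pos: [0.4708, 0.2683, 0.2415]
tcp_rot: [-0.619, 0.785, 0.0, -0.0]
contact_force: [0.3, -0.1, -0.2]
opening: 0.999
```

Run:
```python
from h import *
st()
snap('wrist','wrist1')
```

```text
t 1.48 p [0.4708 0.2683 0.2415] xang -1.806 tilt [-0.0007 -0.0002] q [ 0.331 -0.004  1.908  0.     1.239 -2.576] F [ 0.28 -0.14 -0.21] M [ 0.004  0.03  -0.019] open 0.999
```

View pics/wrist1.png

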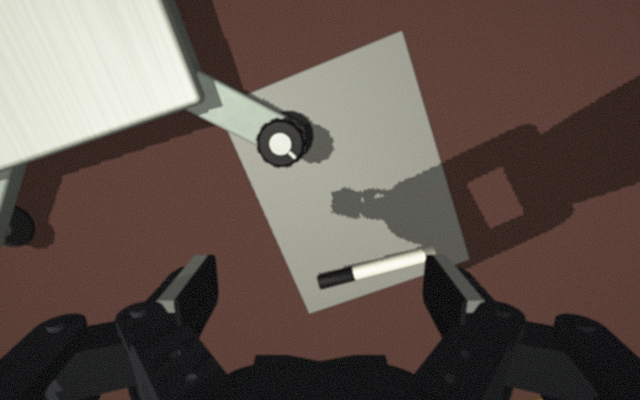

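The knob is at wrist pixel (281,143), with a white cap and an index mark at (293,155). The pan corner is up-left of it and the marker is clear, lower right.

Run:
```python
from h import *
im,d,K,T=load('wrist1')
w=np.zeros(im.shape[:2],np.uint8); cv2.circle(w,(281,143),30,1,-1)
P=cloud(d,K,T); q=P[(w>0)&(d>0)&(P[...,2]>.07)]
print(np.percentile(q,[2,50,98],axis=0).round(4),len(q))
k=((w>0)&(d>0)&(P[...,2]>.07)).astype(np.uint8)
c,_=cv2.findContours(k,0,1);c=max(c,key=cv2.contourArea);(u,v),r=cv2.minEnclosingCircle(c);print(u,v,r)
ztop=np.percentile(q[:,2],60); print('ztop',ztop, ray(K,T,u,v,ztop),'x r',r/K[0,0]*np.median(d[k>0]))
p=ray(K,T,u,v,ztop); print(plan([p[0],p[1],.15]))
m=((np.abs(P[...,2]-.085)<.01)&(im.min(2)>130)&(d>0)); print('pan z',np.median(P[...,2][m]))
```

```text
[[0.4749 0.2068 0.0844]
 [0.4923 0.224  0.0927]
 [0.5105 0.2422 0.0951]] 1977
281.40545654296875 142.71853637695312 25.75773048400879
ztop 0.09299579412938101 [0.492164   0.22402639 0.09299579] x r 0.020452284305844018
[ 3.797 -3.132  9.159]
pan z 0.08508901752159596
```

Request:
servo_tool --increments "0 0 0 1 -0.8 2 8.5;0 0 0 2 -1.6 4 8.5;0 0 0 3 -2.4 6 8.5;0 0 0 3.8 -3.1 8 8.5;0 0 0 3.8 -3.1 9.1 8.5;0 0 0 3.8 -3.1 9.1 8.5;0 0 0 3.8 -3.1 9.1 8.5"

```text
time: 2.12
eef_pos: [0.4918, 0.2246, 0.1506]
tcp_rot: [-0.618, 0.786, 0.0, -0.001]
contact_force: [0.4, 0.9, 0.0]
opening: 0.993
```

Run:
```python
from h import *
st()
snap('wrist','wrist2')
```

```text
t 2.12 p [0.4918 0.2246 0.1506] xang -1.809 tilt [-0.0013 -0.0001] q [ 0.24   0.092  1.985  0.     1.066 -2.663] F [0.41 0.86 0.02] M [-0.025 -0.026  0.034] open 0.993
```

View pics/wrist2.png

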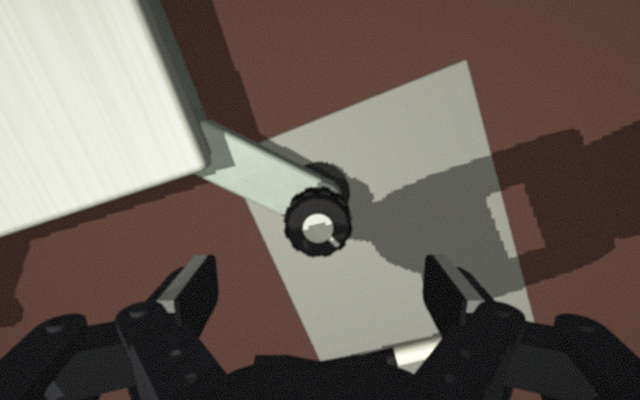

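The knob sits nearly midway between the fingers at (318,223), with the cap at (318,228).

Run:
```python
from h import *
im,d,K,T=load('wrist2')
w=np.zeros(im.shape[:2],np.uint8); cv2.circle(w,(318,223),45,1,-1)
P=cloud(d,K,T); 
for lo in (.07,.085,.089):
    k=((w>0)&(d>0)&(P[...,2]>lo)).astype(np.uint8); q=P[k>0]
    c,_=cv2.findContours(k,0,1);c=max(c,key=cv2.contourArea);(u,v),r=cv2.minEnclosingCircle(c);print(lo,u,v,r,q.mean(0).round(4),np.percentile(q,[1,99],axis=0).round(4).tolist(), ray(K,T,u,v,.0925).round(4))
print(proj(K,T,[*ctrl.get_state()['eef_pos'][:2],.0925]))
s=np.array([[0.4927,0.2235,.077]]);print(plan(s[0]))
```

```text
0.07 318.1209716796875 221.53506469726562 35.920372009277344 [0.4926 0.2219 0.0917] [[0.4744, 0.2046, 0.0763], [0.5114, 0.2425, 0.0953]] [0.4926 0.2213 0.0925]
0.085 318.3357849121094 224.33465576171875 34.97685241699219 [0.4928 0.2227 0.0925] [[0.4747, 0.2054, 0.0863], [0.5114, 0.2425, 0.0953]] [0.4928 0.223  0.0925]
0.089 318.1129150390625 225.14515686035156 34.63227462768555 [0.493  0.2232 0.0927] [[0.4751, 0.2061, 0.0892], [0.5113, 0.2424, 0.0953]] [0.4931 0.2234 0.0925]
[319.72619767 227.29037227]
[ 0.137 -0.048  7.476]
```

Request:
servo_tool --increments "0 0 0 0.1 -0.14 2 8.5;0 0 0 0.1 -0.14 4 8.5;0 0 0 0.1 -0.14 5.5 8.5;0 0 0 0.1 -0.14 6.5 8.5;0 0 0 0.1 -0.14 7.1 8.5;0 0 0 0.1 -0.14 7.1 8.5;0 0 0 0.1 -0.14 7.1 8.5" --grip_force 40

```text
time: 2.75
eef_pos: [0.4939, 0.2234, 0.0808]
tcp_rot: [-0.619, 0.786, -0.0, 0.001]
contact_force: [0.5, 1.3, 0.5]
opening: 0.996
```

Request:
servo_tool --increments "0 0 0 0 0 0 5.5;0 0 0 0 0 0 4.8;0 0 0 0 0 0 4.2;0 0 0 0 0 0 3.8;0 0 0 0 0 0 3.6;0 0 0 0 0 0 3.5" --grip_force 40

```text
time: 3.25
eef_pos: [0.4928, 0.2233, 0.0809]
tcp_rot: [-0.618, 0.786, 0.001, -0.001]
contact_force: [-3.9, 1.2, 5.7]
opening: 0.455
```

Run:
```python
from h import *
st()
```

```text
t 3.25 p [0.4928 0.2233 0.0809] xang -1.808 tilt [-0.002   0.0004] q [ 2.370e-01  1.940e-01  2.018e+00  1.000e-03  9.320e-01 -2.667e+00] F [-3.94  1.17  5.67] M [ 0.084  0.612 -0.002] open 0.455
```

Request:
servo_tool --increments "0 0 0 0 0.03 -0.03 3.5;0 0 0 0 0.05 -0.05 3.5;0 0 0 0 0.05 -0.05 3.5"

```text
time: 3.5
eef_pos: [0.4928, 0.2233, 0.0809]
tcp_rot: [-0.618, 0.786, 0.0, -0.0]
contact_force: [-2.9, 0.8, 4.1]
opening: 0.454
```

Run:
```python
from h import *
st()
```

```text
t 3.5 p [0.4928 0.2233 0.0809] xang -1.808 tilt [-0.0004  0.0004] q [ 2.380e-01  1.930e-01  2.019e+00  1.000e-03  9.300e-01 -2.667e+00] F [-2.85  0.75  4.1 ] M [0.115 0.565 0.03 ] open 0.454
```

Request:
servo_tool --increments "0 0 0 0 0.05 -0.05 3.5;0 0 0 0 0.08 -0.11 3.5;0 0 0 0 0.08 -0.11 3.5"

```text
time: 3.75
eef_pos: [0.4926, 0.2233, 0.081]
tcp_rot: [-0.618, 0.786, -0.0, 0.001]
contact_force: [4.7, 0.7, -5.4]
opening: 0.455
```

Run:
```python
from h import *
st()
```

```text
t 3.75 p [0.4926 0.2233 0.081 ] xang -1.808 tilt [0.002  0.0005] q [ 0.238  0.192  2.02  -0.     0.928 -2.666] F [ 4.72  0.73 -5.37] M [ 0.314 -0.362 -0.041] open 0.455
```

Request:
servo_tool --increments "0 0 0 0 -0.04 0.055 3.5;0 0 0 0 -0.04 0.055 3.5;0 0 0 0 -0.04 0.055 3.5"

```text
time: 4.0
eef_pos: [0.4927, 0.2233, 0.081]
tcp_rot: [-0.618, 0.786, -0.0, 0.0]
contact_force: [2.2, 1.3, -2.2]
opening: 0.458
```

Run:
```python
from h import *
for i in range(3): st()
```

```text
t 4.0 p [0.4927 0.2233 0.081 ] xang -1.808 tilt [0.0005 0.0003] q [ 0.238  0.192  2.019  0.     0.929 -2.667] F [ 2.21  1.3  -2.23] M [ 0.306 -0.106 -0.039] open 0.458
t 4.0 p [0.4927 0.2233 0.081 ] xang -1.808 tilt [0.0005 0.0003] q [ 0.238  0.192  2.019  0.     0.929 -2.667] F [ 2.21  1.3  -2.23] M [ 0.306 -0.106 -0.039] open 0.458
t 4.0 p [0.4927 0.2233 0.081 ] xang -1.808 tilt [0.0005 0.0003] q [ 0.238  0.192  2.019  0.     0.929 -2.667] F [ 2.21  1.3  -2.23] M [ 0.306 -0.106 -0.039] open 0.458
```

Request:
servo_tool --increments "0 0 0.08 0 0 0.025 3.5;0 0 0.16 0 0 0.035 3.5;0 0 0.24 0 0 0.045 3.5;0 0 0.32 0 0 0.055 3.5;0 0 0.4 0 0 0.065 3.5;0 0 0.48 0 0 0.075 3.5;0 0 0.56 0 0 0.085 3.5;0 0 0.64 0 0 0.095 3.5"

```text
time: 4.67
eef_pos: [0.4924, 0.2235, 0.0802]
tcp_rot: [-0.338, 0.941, 0.0, 0.0]
contact_force: [0.3, 2.1, -0.5]
opening: 0.455
```

Run:
```python
from h import *
st()
```

```text
t 4.67 p [0.4924 0.2235 0.0802] xang -2.451 tilt [0.0001 0.0004] q [ 0.238  0.194  2.02   0.     0.928 -2.023] F [ 0.28  2.06 -0.49] M [ 0.454 -0.025  0.081] open 0.455
```

Request:
servo_tool --increments "0 0 0.08 0 0 0.01 3.5;0 0 0.16 0 0 0.02 3.5;0 0 0.24 0 0 0.03 3.5;0 0 0.32 0 0 0.04 3.5"

```text
time: 5.0
eef_pos: [0.4924, 0.2236, 0.0797]
tcp_rot: [-0.184, 0.983, 0.0, 0.0]
contact_force: [0.5, 2.6, -0.1]
opening: 0.452
```

Run:
```python
from h import *
st()
```

```text
t 5.0 p [0.4924 0.2236 0.0797] xang -2.772 tilt [0.     0.0007] q [ 2.380e-01  1.940e-01  2.020e+00  1.000e-03  9.270e-01 -1.703e+00] F [ 0.53  2.57 -0.07] M [ 0.469 -0.014  0.053] open 0.452
```

Request:
servo_tool --increments "0 0 0.08 0 0 0.01 3.5;0 0 0.16 0 0 0.02 3.5;0 0 0.24 0 0 0.03 3.5"

```text
time: 5.25
eef_pos: [0.4923, 0.2237, 0.0794]
tcp_rot: [-0.065, 0.998, 0.0, 0.0]
contact_force: [-0.0, 2.6, -0.7]
opening: 0.452
```

Run:
```python
from h import *
st()
```

```text
t 5.25 p [0.4923 0.2237 0.0794] xang -3.012 tilt [0.0001 0.0009] q [ 2.380e-01  1.950e-01  2.020e+00  1.000e-03  9.270e-01 -1.463e+00] F [-0.05  2.6  -0.65] M [ 0.536 -0.053  0.087] open 0.452
```

Request:
servo_tool --increments "0 0 0.08 0 0 0.01 3.5;0 0 0.16 0 0 0.02 3.5;0 0 0.24 0 0 0.03 3.5"

```text
time: 5.5
eef_pos: [0.4923, 0.2238, 0.0791]
tcp_rot: [0.055, 0.998, 0.001, 0.0]
contact_force: [0.1, 4.0, -1.2]
opening: 0.454
```

Run:
```python
from h import *
st(); snap('side','side1')
```

```text
t 5.5 p [0.4923 0.2238 0.0791] xang 3.032 tilt [0.0001 0.0012] q [ 2.380e-01  1.950e-01  2.020e+00  1.000e-03  9.260e-01 -1.223e+00] F [ 0.07  4.01 -1.19] M [ 0.578 -0.08   0.061] open 0.454
```

Run:
```python
from h import *
a=load('side0')[0][130:190,225:305,::-1];b=load('side1')[0][130:190,225:305,::-1]
cv2.imwrite('pics/c2.png',np.hstack([cv2.resize(x,(400,300),interpolation=2) for x in(a,b)]))
```

```text
(no output)
```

View pics/c2.png

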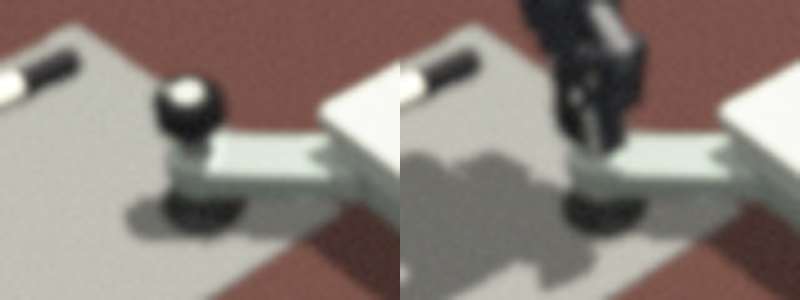

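Request:
servo_tool --increments "0 0 0.08 0 0.01 0.01 3.5;0 0 0.16 0 0.02 0.02 3.5;0 0 0.24 0 0.03 0.035 3.5"

```text
time: 5.8
eef_pos: [0.4924, 0.2239, 0.0788]
tcp_rot: [0.173, 0.985, 0.0, -0.0]
contact_force: [0.6, 3.3, 0.2]
opening: 0.453
```

Run:
```python
from h import *
st()
```

```text
t 5.8 p [0.4924 0.2239 0.0788] xang 2.793 tilt [0.     0.0008] q [ 2.39e-01  1.96e-01  2.02e+00  1.00e-03  9.25e-01 -9.84e-01] F [0.62 3.28 0.24] M [ 0.557 -0.039  0.076] open 0.453
```

The side crop is too coarse to show the pad gap, so I'll rely on torque. The free-running level is about 0.07 N m.

Request:
servo_tool --increments "0 0 0.08 0 0.01 0.01 3.5;0 0 0.16 0 0.02 0.02 3.5;0 0 0.24 0 0.03 0.03 3.5"

```text
time: 6.05
eef_pos: [0.4925, 0.2241, 0.0785]
tcp_rot: [0.29, 0.957, 0.0, -0.0]
contact_force: [-0.9, 1.9, 0.2]
opening: 0.456
```

Run:
```python
from h import *
st()
```

```text
t 6.05 p [0.4925 0.2241 0.0785] xang 2.553 tilt [-0.0001  0.0005] q [ 2.39e-01  1.97e-01  2.02e+00  1.00e-03  9.25e-01 -7.44e-01] F [-0.93  1.9   0.23] M [ 0.488 -0.034  0.025] open 0.456
```

Request:
servo_tool --increments "0 0 0.08 0 0.01 0.01 3.5;0 0 0.16 0 0.02 0.02 3.5;0 0 0.24 0 0.03 0.03 3.5"

```text
time: 6.3
eef_pos: [0.4926, 0.2242, 0.0782]
tcp_rot: [0.402, 0.916, 0.0, -0.0]
contact_force: [-1.2, 1.2, 0.8]
opening: 0.454
```

Run:
```python
from h import *
st()
```

```text
t 6.3 p [0.4926 0.2242 0.0782] xang 2.314 tilt [-0.0003  0.0001] q [ 0.239  0.198  2.019  0.     0.925 -0.503] F [-1.2   1.16  0.77] M [ 0.36  -0.019  0.06 ] open 0.454
```

Request:
servo_tool --increments "0 0 0.08 0 0 0.01 3.5;0 0 0.16 0 0 0.02 3.5;0 0 0.24 0 0 0.028 3.5"

```text
time: 6.55
eef_pos: [0.4926, 0.2242, 0.0779]
tcp_rot: [0.509, 0.861, 0.0, -0.0]
contact_force: [0.2, 1.0, -0.4]
opening: 0.452
```

Run:
```python
from h import *
st()
```

```text
t 6.55 p [0.4926 0.2242 0.0779] xang 2.074 tilt [0.0001 0.0003] q [ 0.24   0.198  2.019  0.     0.924 -0.263] F [ 0.22  1.04 -0.44] M [ 0.383 -0.139  0.059] open 0.452
```

Request:
servo_tool --increments "0 0 0.08 0 0 0.01 3.5;0 0 0.16 0 0 0.02 3.5;0 0 0.24 0 0 0.028 3.5"

```text
time: 6.8
eef_pos: [0.4928, 0.2243, 0.0776]
tcp_rot: [0.608, 0.794, 0.0, 0.0]
contact_force: [1.1, 2.7, -0.8]
opening: 0.45
```

Run:
```python
from h import *
st()
```

```text
t 6.8 p [0.4928 0.2243 0.0776] xang 1.833 tilt [0.0004 0.0004] q [ 0.24   0.199  2.019  0.     0.923 -0.023] F [ 1.08  2.68 -0.81] M [ 0.437 -0.146  0.026] open 0.45
```

Request:
servo_tool --increments "0 0 0.08 0 0 0.012 3.5;0 0 0.16 0 0 0.024 3.5;0 0 0.24 0 0 0.033 3.5"

```text
time: 7.05
eef_pos: [0.4928, 0.2243, 0.0773]
tcp_rot: [0.699, 0.715, 0.0, 0.0]
contact_force: [-0.0, 3.2, -0.2]
opening: 0.457
```

Run:
```python
from h import *
st()
```

```text
t 7.05 p [0.4928 0.2243 0.0773] xang 1.594 tilt [0.0006 0.0004] q [0.24  0.199 2.019 0.    0.922 0.217] F [-0.01  3.21 -0.22] M [ 0.323 -0.174  0.051] open 0.457
```

Request:
servo_tool --increments "0 0 0.08 0 0 0.01 3.5;0 0 0.16 0 0 0.02 3.5;0 0 0.24 0 0 0.031 3.5"

```text
time: 7.3
eef_pos: [0.493, 0.2242, 0.077]
tcp_rot: [0.78, 0.626, 0.0, 0.0]
contact_force: [1.1, 2.4, -1.5]
opening: 0.453
```

Run:
```python
from h import *
st()
```

```text
t 7.3 p [0.493  0.2242 0.077 ] xang 1.354 tilt [0.001  0.0003] q [0.239 0.2   2.019 0.    0.921 0.457] F [ 1.09  2.39 -1.49] M [ 0.389 -0.188  0.072] open 0.453
```

Request:
servo_tool --increments "0 0 0.08 0 0 0.015 3.5;0 0 0.16 0 0 0.027 3.5;0 0 0.24 0 0 0.037 3.5"

```text
time: 7.55
eef_pos: [0.493, 0.2242, 0.0767]
tcp_rot: [0.849, 0.528, 0.001, 0.0]
contact_force: [0.6, 2.5, -1.0]
opening: 0.451
```

Run:
```python
from h import *
st()
```

```text
t 7.55 p [0.493  0.2242 0.0767] xang 1.114 tilt [0.0011 0.0002] q [ 0.239  0.201  2.019 -0.     0.921  0.697] F [ 0.59  2.49 -0.97] M [ 0.349 -0.216  0.089] open 0.451
```

Request:
servo_tool --increments "0 0 0.08 0 0 0.01 3.5;0 0 0.16 0 0 0.02 3.5;0 0 0.24 0 0 0.031 3.5"

```text
time: 7.8
eef_pos: [0.4932, 0.2241, 0.0764]
tcp_rot: [0.906, 0.423, 0.001, 0.0]
contact_force: [2.3, 2.1, -0.9]
opening: 0.453
```

Run:
```python
from h import *
st()
```

```text
t 7.8 p [0.4932 0.2241 0.0764] xang 0.874 tilt [0.0014 0.0001] q [ 0.239  0.201  2.019 -0.     0.92   0.937] F [ 2.28  2.14 -0.93] M [ 0.33  -0.295  0.093] open 0.453
```

Request:
servo_tool --increments "0 0 0.08 0 0 0.012 3.5;0 0 0.16 0 0 0.023 3.5"

```text
time: 7.97
eef_pos: [0.4932, 0.2241, 0.0762]
tcp_rot: [0.937, 0.349, 0.001, 0.0]
contact_force: [0.9, 1.3, -1.2]
opening: 0.449
```

Run:
```python
from h import *
st()
```

```text
t 7.97 p [0.4932 0.2241 0.0762] xang 0.714 tilt [0.0015 0.    ] q [ 0.239  0.201  2.019 -0.     0.919  1.097] F [ 0.91  1.27 -1.21] M [ 0.275 -0.298  0.103] open 0.449
```

Request:
servo_tool --increments "0 0 0.08 0 0 0.012 3.5;0 0 0.16 0 0 0.023 3.5"

```text
time: 8.13
eef_pos: [0.4933, 0.224, 0.076]
tcp_rot: [0.962, 0.273, 0.001, 0.0]
contact_force: [1.5, 1.0, -1.6]
opening: 0.454
```

Run:
```python
from h import *
st()
```

```text
t 8.13 p [0.4933 0.224  0.076 ] xang 0.554 tilt [ 0.0016 -0.0001] q [ 2.390e-01  2.020e-01  2.019e+00 -1.000e-03  9.190e-01  1.257e+00] F [ 1.54  1.01 -1.56] M [ 0.182 -0.266  0.059] open 0.454
```

Request:
servo_tool --increments "0 0 0.08 0 0 0.015 3.5;0 0 0.16 0 0 0.028 3.5"

```text
time: 8.3
eef_pos: [0.4933, 0.224, 0.0758]
tcp_rot: [0.981, 0.196, 0.001, 0.0]
contact_force: [1.5, 1.4, 0.1]
opening: 0.455
```

Run:
```python
from h import *
st()
```

```text
t 8.3 p [0.4933 0.224  0.0758] xang 0.394 tilt [ 0.0017 -0.0003] q [ 2.390e-01  2.020e-01  2.019e+00 -1.000e-03  9.190e-01  1.417e+00] F [1.5  1.36 0.08] M [ 0.224 -0.245  0.016] open 0.455
```

Request:
servo_tool --increments "0 0 0.08 0 0 0.012 3.5;0 0 0.16 0 0 0.022 3.5"

```text
time: 8.47
eef_pos: [0.4933, 0.2239, 0.0756]
tcp_rot: [0.993, 0.117, 0.001, 0.0]
contact_force: [0.5, 0.9, 0.1]
opening: 0.454
```

Run:
```python
from h import *
st()
```

```text
t 8.47 p [0.4933 0.2239 0.0756] xang 0.234 tilt [ 0.0016 -0.0005] q [ 2.390e-01  2.030e-01  2.019e+00 -1.000e-03  9.180e-01  1.577e+00] F [0.54 0.86 0.08] M [ 0.122 -0.275  0.064] open 0.454
```

Request:
servo_tool --increments "0 0 0.08 0 0 0.01 3.5;0 0 0.16 0 0 0.02 3.5"

```text
time: 8.63
eef_pos: [0.4933, 0.2238, 0.0754]
tcp_rot: [0.999, 0.037, 0.001, 0.0]
contact_force: [2.0, 0.5, -0.3]
opening: 0.459
```

Run:
```python
from h import *
st()
```

```text
t 8.63 p [0.4933 0.2238 0.0754] xang 0.074 tilt [ 0.0016 -0.0007] q [ 2.390e-01  2.030e-01  2.019e+00 -1.000e-03  9.180e-01  1.737e+00] F [ 1.98  0.46 -0.3 ] M [ 0.051 -0.265  0.076] open 0.459
```

Request:
servo_tool --increments "0 0 0.08 0 0 0.01 3.5;0 0 0.16 0 0 0.02 3.5"

```text
time: 8.8
eef_pos: [0.4933, 0.2237, 0.0752]
tcp_rot: [0.999, -0.043, 0.001, 0.0]
contact_force: [1.9, 0.7, -1.6]
opening: 0.458
```

Run:
```python
from h import *
st()
```

```text
t 8.8 p [0.4933 0.2237 0.0752] xang -0.086 tilt [ 0.0016 -0.0009] q [ 2.390e-01  2.030e-01  2.020e+00 -2.000e-03  9.180e-01  1.897e+00] F [ 1.88  0.68 -1.61] M [ 0.013 -0.245  0.043] open 0.458
```

Request:
servo_tool --increments "0 0 0.08 0 0 0.014 3.5;0 0 0.16 0 0 0.027 3.5"

```text
time: 8.97
eef_pos: [0.4933, 0.2236, 0.0749]
tcp_rot: [0.992, -0.123, 0.001, 0.0]
contact_force: [2.2, 0.7, -0.1]
opening: 0.456
```

Run:
```python
from h import *
st()
```

```text
t 8.97 p [0.4933 0.2236 0.0749] xang -0.246 tilt [ 0.0014 -0.0011] q [ 2.390e-01  2.040e-01  2.020e+00 -2.000e-03  9.170e-01  2.057e+00] F [ 2.18  0.68 -0.14] M [-0.028 -0.278  0.045] open 0.456
```

Request:
servo_tool --increments "0 0 0.08 0 0 0.01 3.5;0 0 0.16 0 0 0.02 3.5"

```text
time: 9.13
eef_pos: [0.4933, 0.2236, 0.0747]
tcp_rot: [0.979, -0.201, 0.001, 0.0]
contact_force: [2.1, 0.0, 0.0]
opening: 0.45
```

Run:
```python
from h import *
st()
```

```text
t 9.13 p [0.4933 0.2236 0.0747] xang -0.406 tilt [ 0.0013 -0.0013] q [ 2.390e-01  2.040e-01  2.020e+00 -2.000e-03  9.170e-01  2.217e+00] F [2.12 0.01 0.02] M [-0.142 -0.233  0.078] open 0.45
```

Turned 4.88 rad and still running free. Joint 6 is nearing its end stop, so I'll regrip now, while the foot is still clear.

Request:
servo_tool --increments "0 0 0 0 0 0 5;0 0 0 0 0 0 6.2;0 0 0 0 0 0 6.2;0 0 0 0 0 0 6.2"

```text
time: 9.47
eef_pos: [0.4926, 0.2239, 0.0743]
tcp_rot: [0.98, -0.2, -0.0, 0.0]
contact_force: [-0.1, 1.0, -0.1]
opening: 0.732
```

Request:
servo_tool --increments "0 0 -0.12 0 0 0 6.2;0 0 -0.24 0 0 0 6.2;0 0 -0.36 0 0 0 6.2;0 0 -0.48 0 0 0 6.2;0 0 -0.6 0 0 0 6.2;0 0 -0.72 0 0 0 6.2;0 0 -0.84 0 0 0 6.2;0 0 -0.96 0 0 0 6.2;0 0 -1.08 0 0 0 6.2;0 0 -1.2 0 0 0 6.2"

```text
time: 10.3
eef_pos: [0.4926, 0.2239, 0.0743]
tcp_rot: [0.921, 0.391, -0.0, 0.0]
contact_force: [0.2, 0.1, 0.5]
opening: 0.725
```

Request:
servo_tool --increments "0 0 -0.12 0 0 0 6.2;0 0 -0.24 0 0 0 6.2;0 0 -0.36 0 0 0 6.2;0 0 -0.48 0 0 0 6.2;0 0 -0.48 0 0 0 6.2;0 0 -0.48 0 0 0 6.2"

```text
time: 10.8
eef_pos: [0.4927, 0.224, 0.0743]
tcp_rot: [0.804, 0.594, -0.0, -0.0]
contact_force: [0.8, -0.1, -1.2]
opening: 0.725
```

Run:
```python
from h import *
st(); snap('wrist','wrist3'); snap('side','side2');snap('scene','scene2')
```

```text
t 10.8 p [0.4927 0.224  0.0743] xang 1.273 tilt [-0.0002 -0.0001] q [ 0.239  0.204  2.02  -0.     0.917  0.537] F [ 0.8  -0.13 -1.16] M [-0.03  -0.046 -0.003] open 0.725
```

View pics/wrist3.png

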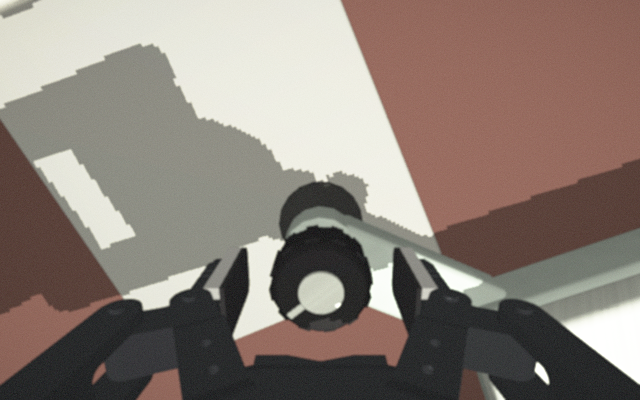

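The knob, at (320,280), is centred between the pads. Its index mark has turned about 4.97 rad clockwise in all, against 4.88 rad driven, so there was no slip. I'll grip again.

Request:
servo_tool --increments "0 0 0 0 0 -0.03 5.2;0 0 0 0 0 -0.04 4.6;0 0 0 0 0 -0.05 4.1;0 0 0 0 0 -0.05 3.7;0 0 0 0 0 -0.05 3.5;0 0 0 0 0 -0.05 3.5"

```text
time: 11.45
eef_pos: [0.4929, 0.224, 0.0752]
tcp_rot: [0.804, 0.595, 0.0, 0.0]
contact_force: [-1.1, -0.8, 2.1]
opening: 0.45
```

Run:
```python
from h import *
st()
```

```text
t 11.45 p [0.4929 0.224  0.0752] xang 1.275 tilt [ 0.0004 -0.    ] q [ 0.239  0.203  2.02  -0.     0.918  0.535] F [-1.14 -0.81  2.08] M [-0.144  0.023 -0.025] open 0.45
```

Request:
servo_tool --increments "0 0 0.08 0 0 0 3.5;0 0 0.16 0 0 0.005 3.5"

```text
time: 11.62
eef_pos: [0.4929, 0.224, 0.075]
tcp_rot: [0.849, 0.528, 0.0, 0.0]
contact_force: [0.5, -0.2, 0.3]
opening: 0.456
```

Run:
```python
from h import *
st()
```

```text
t 11.62 p [0.4929 0.224  0.075 ] xang 1.112 tilt [ 0.0004 -0.0002] q [ 0.239  0.203  2.02  -0.     0.918  0.698] F [ 0.52 -0.21  0.33] M [-0.072  0.03   0.038] open 0.456
```

Request:
servo_tool --increments "0 0 0.08 0 0 0.01 3.5;0 0 0.12 0 0 0.015 3.5"

```text
time: 11.78
eef_pos: [0.4929, 0.2239, 0.0748]
tcp_rot: [0.879, 0.476, 0.0, 0.0]
contact_force: [-0.2, -0.7, 2.1]
opening: 0.454
```

Run:
```python
from h import *
st()
```

```text
t 11.78 p [0.4929 0.2239 0.0748] xang 0.993 tilt [ 0.0004 -0.0003] q [ 0.239  0.204  2.02  -0.     0.918  0.818] F [-0.16 -0.72  2.11] M [-0.033 -0.015  0.158] open 0.454
```

Request:
servo_tool --increments "0 0 0.07 0 0 0.005 3.5"

```text
time: 11.87
eef_pos: [0.493, 0.224, 0.0748]
tcp_rot: [0.895, 0.446, 0.0, 0.0]
contact_force: [-0.4, -0.4, 0.7]
opening: 0.456
```

Run:
```python
from h import *
st()
```

```text
t 11.87 p [0.493  0.224  0.0748] xang 0.924 tilt [ 0.0006 -0.0003] q [ 2.39e-01  2.04e-01  2.02e+00 -1.00e-03  9.18e-01  8.87e-01] F [-0.35 -0.37  0.72] M [-0.014 -0.043  0.146] open 0.456
```

Request:
servo_tool --increments "0 0 0.07 0 0 0.008 3.5"

```text
time: 11.95
eef_pos: [0.493, 0.2239, 0.0746]
tcp_rot: [0.91, 0.414, 0.0, 0.0]
contact_force: [0.2, 0.1, 1.2]
opening: 0.451
```

Run:
```python
from h import *
st()
```

```text
t 11.95 p [0.493  0.2239 0.0746] xang 0.853 tilt [ 0.0006 -0.0004] q [ 2.39e-01  2.04e-01  2.02e+00 -1.00e-03  9.17e-01  9.58e-01] F [0.15 0.1  1.2 ] M [-0.089 -0.047  0.198] open 0.451
```

Request:
servo_tool --increments "0 0 0.07 0 0 0.008 3.5"

```text
time: 12.03
eef_pos: [0.493, 0.2239, 0.0746]
tcp_rot: [0.924, 0.381, 0.0, 0.0]
contact_force: [0.5, -1.0, 1.0]
opening: 0.45
```

Run:
```python
from h import *
st()
```

```text
t 12.03 p [0.493  0.2239 0.0746] xang 0.783 tilt [ 0.0006 -0.0004] q [ 2.390e-01  2.040e-01  2.020e+00 -1.000e-03  9.170e-01  1.028e+00] F [ 0.49 -0.99  1.03] M [-0.064  0.032  0.184] open 0.45
```

Request:
servo_tool --increments "0 0 0.07 0 0 0.006 3.5"

```text
time: 12.12
eef_pos: [0.493, 0.2239, 0.0745]
tcp_rot: [0.937, 0.349, 0.0, 0.0]
contact_force: [0.6, -1.0, 1.5]
opening: 0.455
```

Run:
```python
from h import *
st()
```

```text
t 12.12 p [0.493  0.2239 0.0745] xang 0.713 tilt [ 0.0006 -0.0004] q [ 2.390e-01  2.040e-01  2.020e+00 -1.000e-03  9.170e-01  1.097e+00] F [ 0.6  -0.95  1.52] M [-0.098 -0.015  0.226] open 0.455
```

The torque of 0.226 N m, against about 0.06 free, means roughly 6–7 N on the pad. I'll release and lift off.

Request:
servo_tool --increments "0 0 0 0 0 0 4.4;0 0 0 0 0 0 5.5;0 0 0 0 0 0 6.5;0 0 0 0 0 0 7.5;0 0 0 0 0 0 7.5;0 0 0 0 0 -2 7.5;0 0 0 0 0 -5 7.5;0 0 0 0 0 -8 7.5;0 0 0 0 0 -11 7.5;0 0 0 0 0 -13 7.5"

```text
time: 12.95
eef_pos: [0.4937, 0.2243, 0.2078]
tcp_rot: [0.937, 0.35, 0.002, 0.0]
contact_force: [0.6, 0.2, -0.6]
opening: 0.877
```

Run:
```python
from h import *
st(); snap('wrist','wrist4'); snap('side','side3');snap('scene','scene3')
a=load('side3')[0][130:190,225:305,::-1];b=load('scene3')[0][135:195,340:420,::-1]
a0=load('side0')[0][130:190,225:305,::-1];b0=load('scene0')[0][135:195,340:420,::-1]
cv2.imwrite('pics/c3.png',np.vstack([np.hstack([cv2.resize(x,(400,300),interpolation=2) for x in r]) for r in((a0,b0),(a,b))]))
```

```text
t 12.95 p [0.4937 0.2243 0.2078] xang 0.716 tilt [0.004 0.001] q [0.239 0.026 1.941 0.    1.17  1.094] F [ 0.6   0.16 -0.61] M [ 0.047 -0.067  0.004] open 0.877
```

View pics/c3.png

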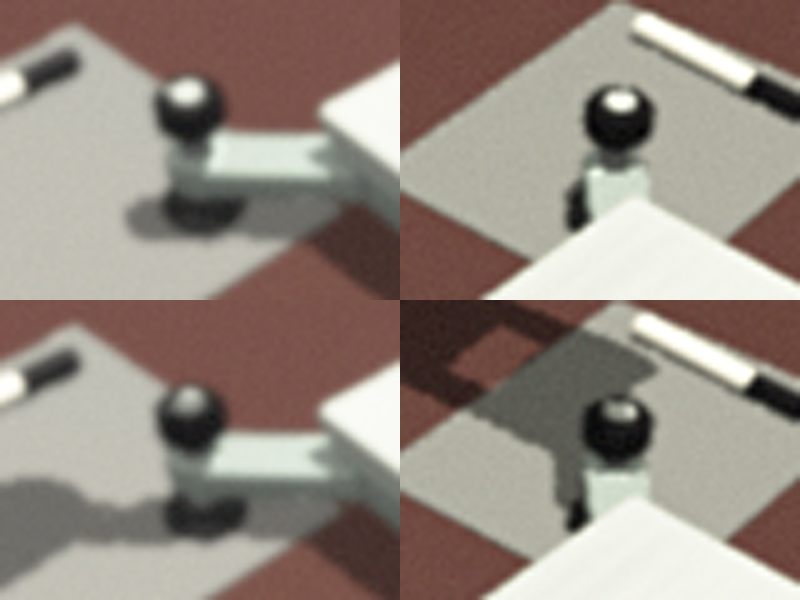

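View pics/wrist4.png

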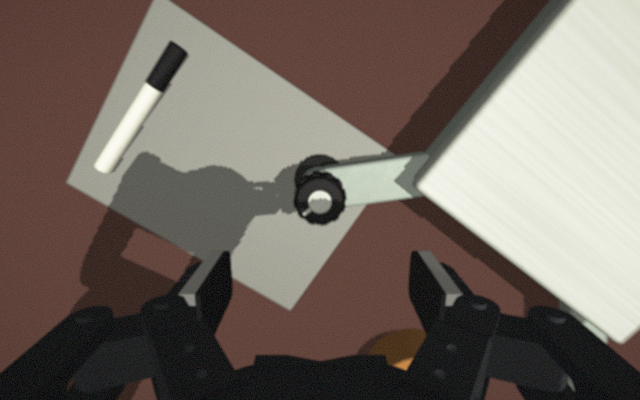

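The foot is down, the scale hasn't moved and the marker is untouched. Now I'll locate the large weight and its red neighbours.

Run:
```python
from h import *
st()
a=load('scene0');b=load('side0')
# weight: body bottom/top via bbox-center rays
for z in (.02,.03,.04): print(z,ray(*a[2:],187,267.5,z)[:2].round(4),ray(*b[2:],396.8,327,z)[:2].round(4))
for n,t in(('scene',a),('side',b)):
    im,d,K,T=t;hsv=cv2.cvtColor(im,cv2.COLOR_RGB2HSV); P=cloud(d,K,T)
    m=(((hsv[...,0]<8)|(hsv[...,0]>172))&(hsv[...,1]>200)&(hsv[...,2]>120)).astype(np.uint8)
    nn,l,s_,ce=cv2.connectedComponentsWithStats(m)
    for i in range(1,nn):
        if s_[i,4]>100:print(n,ce[i].round(),ray(K,T,*ce[i],.033)[:2].round(3))
```

```text
t 13.1 p [0.4939 0.2244 0.2067] xang 0.716 tilt [0.0048 0.0012] q [0.239 0.028 1.942 0.    1.167 1.094] F [-0.45 -0.45 -0.17] M [ 0.09   0.029 -0.022] open 0.877
0.02 [ 0.4354 -0.3677] [ 0.4447 -0.3668]
0.03 [ 0.4443 -0.3692] [ 0.4402 -0.37  ]
0.04 [ 0.4532 -0.3708] [ 0.4357 -0.3732]
scene [172. 245.] [ 0.36  -0.368]
scene [238. 253.] [ 0.485 -0.259]
scene [144. 286.] [ 0.433 -0.465]
scene [205. 299.] [ 0.549 -0.378]
side [373. 280.] [ 0.476 -0.258]
side [434. 302.] [ 0.54  -0.377]
side [364. 351.] [ 0.353 -0.368]
side [426. 368.] [ 0.425 -0.464]
```

Run:
```python
from h import *
print(plan([.442,-.370,.20]), plan([.462,-.08,.20]))
```

```text
[-42.917  41.448   0.569] [-22.381  20.874   0.614]
```

Request:
servo_tool --increments "0 0 0 -2 1.9 0.5 7;0 0 0 -4.4 4.2 0.5 7;0 0 0 -7 6.6 0.5 6;0 0 0 -9.6 9.1 0.5 6;0 0 0 -12.2 11.6 0.5 6;0 0 0 -14.8 14.1 0.5 6;0 0 0 -17.4 16.6 0.5 6;0 0 0 -20 19.1 0.5 6;0 0 0 -22.6 21.6 0.5 6;0 0 0 -25.2 24.1 0.5 6"

```text
time: 13.93
eef_pos: [0.4589, -0.1243, 0.1972]
tcp_rot: [0.937, 0.35, -0.001, -0.001]
contact_force: [0.1, 0.2, 0.4]
opening: 0.706
```

Run:
```python
from h import *
st();print(plan([.442,-.370,.20]))
```

```text
t 13.93 p [ 0.4589 -0.1243  0.1972] xang 0.715 tilt [-0.0031  0.0017] q [-0.478 -0.115  2.098  0.     1.163  0.377] F [0.13 0.19 0.39] M [ 0.019  0.029 -0.018] open 0.706
[-17.394  17.433  -0.32 ]
```

Request:
servo_tool --increments "0 0 0.05 -2.6 2.6 0 6;0 0 0.1 -5.2 5.2 0 6;0 0 0.1 -7.8 7.8 0 6;0 0 0.1 -10.4 10.4 0 6;0 0 0.1 -13 13 0 6;0 0 0.1 -15 15 0 6;0 0 0.1 -16.6 16.6 0 6;0 0 0.1 -17 17.1 0 6;0 0 0.1 -17 17.1 0 6;0 0 0.1 -17 17.1 0 6"

```text
time: 14.77
eef_pos: [0.4438, -0.3627, 0.1976]
tcp_rot: [0.953, 0.303, -0.0, -0.002]
contact_force: [-0.2, -0.0, 0.4]
opening: 0.703
```

Run:
```python
from h import *
st(); snap('wrist','wrist5')
```

```text
t 14.77 p [ 0.4438 -0.3627  0.1976] xang 0.615 tilt [-0.002  0.003] q [-0.862  0.11   1.872  0.     1.163  0.093] F [-0.18 -0.03  0.4 ] M [ 0.001 -0.002 -0.029] open 0.703
```

View pics/wrist5.png

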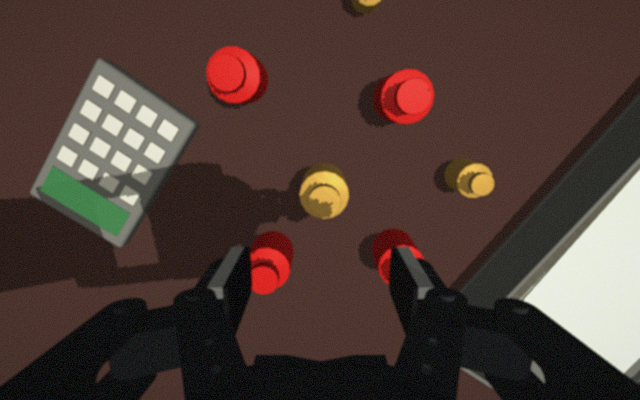

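The large brass weight is at (324,193), with reds at (233,75), (406,96), (265,270) and (400,255) and the mid weight at (470,180). Fingers lying horizontally in this view have a clear lane either side of it.

Run:
```python
from h import *
im,d,K,T=load('wrist5');P=cloud(d,K,T);hsv=cv2.cvtColor(im,cv2.COLOR_RGB2HSV)
w=np.zeros(im.shape[:2],np.uint8);cv2.circle(w,(324,193),38,1,-1)
k=(w>0)&(d>0)&(hsv[...,1]>110)&(hsv[...,0]>14)&(hsv[...,0]<34)&(P[...,2]>.01)
for lo,hi in((.055,.075),(.038,.05)):
    m=(k&(P[...,2]>lo)&(P[...,2]<hi)).astype(np.uint8);q=P[m>0]
    c=np.vstack(cv2.findContours(m,0,1)[0]);(u,v),r=cv2.minEnclosingCircle(c);z=np.median(q[:,2])
    p=ray(K,T,u,v,z);print(lo,u,v,r,z.round(4),p.round(4),'rad',r/K[0,0]*np.median(d[m>0]),q[:,:2].mean(0).round(4))
print(plan([.442,-.370,.12]))
```

```text
0.055 324.53955078125 200.76553344726562 16.8361759185791 0.065 [ 0.4427 -0.3673  0.065 ] rad 0.013182932642776582 [ 0.4425 -0.3673]
0.038 324.3013916015625 194.4112091064453 24.83399772644043 0.0447 [ 0.4426 -0.3673  0.0447] rad 0.020703232232167693 [ 0.4463 -0.3645]
[-0.617  0.534  7.8  ]
```

Run:
```python
from h import *
print(plan([.4426,-.3673,.025]))
```

```text
[-0.413  0.376 17.3  ]
```

Request:
servo_tool --increments "0 0 0 -0.2 0.2 2 5.6;0 0 0 -0.4 0.37 4 5.6;0 0 0 -0.4 0.37 6.5 5.6;0 0 0 -0.4 0.37 8.5 5.6;0 0 0 -0.4 0.37 10 5.6;0 0 0 -0.4 0.37 10.5 5.6;0 0 0 -0.4 0.37 10.5 5.6"

```text
time: 15.4
eef_pos: [0.4427, -0.3667, 0.0926]
tcp_rot: [0.953, 0.304, -0.001, -0.002]
contact_force: [-0.8, 0.8, -0.2]
opening: 0.657
```

Run:
```python
from h import *
st(); print(plan([.4426,-.3673,.025]));snap('wrist','wrist6')
```

```text
t 15.4 p [ 0.4427 -0.3667  0.0926] xang 0.617 tilt [-0.0026  0.0033] q [-0.868  0.245  1.93   0.     0.971  0.085] F [-0.79  0.79 -0.21] M [-0.005  0.008 -0.019] open 0.657
[-0.037  0.068  6.757]
```

View pics/wrist6.png

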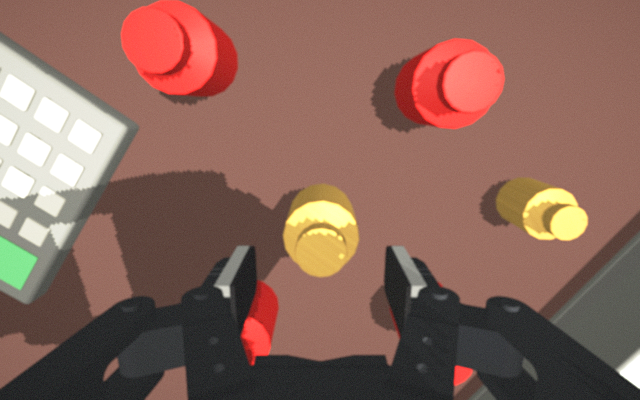

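The weight, at (321,235), is centred between the pads and the reds are clear. Descending and gripping.

Request:
servo_tool --increments "0 0 0 0 0.03 1.5 5.6;0 0 0 0 0.06 3 5.6;0 0 0 0 0.06 4.5 5.6;0 0 0 0 0.06 6 5.6;0 0 0 0 0.06 6.8 5.6;0 0 0 0 0.06 6.8 5.6;0 0 0 0 0.06 6.8 5.0;0 0 0 0 0.06 6.8 4.4;0 0 0 0 0.06 6.8 3.8;0 0 0 0 0.06 6.8 3.6" --grip_force 40

```text
time: 16.28
eef_pos: [0.4437, -0.3694, 0.0279]
tcp_rot: [0.953, 0.303, -0.0, -0.0]
contact_force: [-3.1, 4.0, 5.7]
opening: 0.481
```

Request:
servo_tool --increments "0 0 0 0 0 0 3.6;0 0 0 0 0 0 3.6;0 0 0 0 0 0 3.6"

```text
time: 16.53
eef_pos: [0.4438, -0.3694, 0.028]
tcp_rot: [0.953, 0.303, -0.0, -0.0]
contact_force: [-2.5, 3.8, 6.0]
opening: 0.477
```

Run:
```python
from h import *
st()
```

```text
t 16.53 p [ 0.4438 -0.3694  0.028 ] xang 0.615 tilt [-0.0002  0.0007] q [-0.87   0.35   1.941  0.     0.851  0.085] F [-2.49  3.77  5.95] M [0.744 0.436 0.015] open 0.477
```

Request:
servo_tool --increments "0 0 0 0 0 -0.4 3.6;0 0 0 0 0 -1 3.6;0 0 0 0 0 -2 3.6;0 0 0 0 0 -4 3.6;0 0 0 0 0 -6.5 3.6;0 0 0 0 0 -9 3.6;0 0 0 0 0 -11.5 3.6;0 0 0 0 0 -14 3.6;0 0 0 0 0 -15 3.6;0 0 0 0 0 -15 3.6"

```text
time: 17.37
eef_pos: [0.445, -0.3713, 0.1805]
tcp_rot: [0.953, 0.303, 0.002, 0.004]
contact_force: [0.8, -0.9, -4.0]
opening: 0.478
```

Run:
```python
from h import *
st(); snap('wrist','wrist7')
# pan fit again from scene3 and side3
for n in ('scene3','side3'):
    im,d,K,T=load(n);P=cloud(d,K,T);Z=P[...,2];k=((np.abs(Z-.085)<.012)&(im.min(2)>120)&(d>0)).astype(np.uint8)
    nn,l,s_,ce=cv2.connectedComponentsWithStats(k); i=1+np.argmax(s_[1:,4])
    # image corners via approx -> rays on plane z=.085
    c=max(cv2.findContours((l==i).astype(np.uint8),0,1)[0],key=cv2.contourArea); h=cv2.convexHull(c)
    ap=cv2.approxPolyDP(h,6,True).reshape(-1,2); print(n,[(tuple(int(x) for x in a),ray(K,T,*a,.085)[:2].round(4).tolist()) for a in ap])
    q=P[l==i]; r=cv2.minAreaRect((q[:,:2]*1000).astype(np.float32)); print(r)
```

```text
t 17.37 p [ 0.445  -0.3713  0.1805] xang 0.615 tilt [ 0.0052 -0.0062] q [-0.87   0.136  1.877 -0.     1.121  0.085] F [ 0.77 -0.91 -3.98] M [-0.021 -0.021  0.03 ] open 0.478
scene3 [((386, 174), [0.5529, 0.1705]), ((461, 215), [0.777, 0.1891]), ((403, 271), [0.7965, -0.0399]), ((327, 217), [0.5729, -0.0557])]
((672.4391479492188, 70.38349151611328), (230.0446014404297, 231.88131713867188), 4.314199447631836)
side3 [((349, 120), [0.7735, 0.1845]), ((405, 156), [0.7843, -0.0399]), ((345, 196), [0.5596, -0.0577]), ((289, 151), [0.5497, 0.1747])]
((676.443603515625, 70.63694763183594), (245.24879455566406, 232.62567138671875), 4.075032711029053)
```

View pics/wrist7.png

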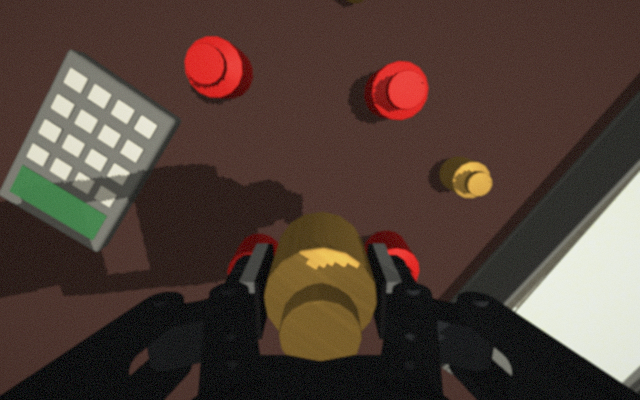

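The weight is held upright, and the wrist carries about 4–5 N, which fits its 0.5 kg. Now I'll move to above the pan corner at (0.596, 0.135).

Run:
```python
from h import *
st(); print(plan([.596,.1355,.185]))
```

```text
t 17.42 p [ 0.444  -0.3702  0.1777] xang 0.615 tilt [ 0.0022 -0.0027] q [-0.87   0.138  1.879 -0.     1.12   0.085] F [ 0.05  0.1  -5.59] M [0.027 0.021 0.02 ] open 0.48
[ 41.597 -32.525  -0.827]
```

Request:
servo_tool --increments "0 0 0 1 -0.8 -0.3 3.6;0 0 0 2.8 -2.2 -0.6 3.6;0 0 0 5 -3.9 -0.8 3.6;0 0 0 7.3 -5.7 -0.8 3.6;0 0 0 9.6 -7.5 -0.8 3.6;0 0 0 11.9 -9.3 -0.8 3.6;0 0 0 14.2 -11.1 -0.8 3.6;0 0 0 16.5 -12.9 -0.8 3.6;0 0 0 18.8 -14.7 -0.8 3.6;0 0 0 21.1 -16.5 -0.8 3.6"

```text
time: 18.25
eef_pos: [0.5193, -0.1104, 0.1816]
tcp_rot: [0.953, 0.303, -0.002, -0.002]
contact_force: [0.7, 0.3, -6.1]
opening: 0.475
```

Request:
servo_tool --increments "0 0 0 2.3 -1.8 0 3.6;0 0 0 4.6 -3.6 0 3.6;0 0 0 6.9 -5.4 0 3.6;0 0 0 9.2 -7.2 0 3.6;0 0 0 11.5 -9 0 3.6;0 0 0 13.8 -10.8 0 3.6;0 0 0 16.1 -12.6 0 3.6;0 0 0 18 -14.1 0 3.6;0 0 0 19.4 -15.1 0 3.6;0 0 0 20.3 -15.8 0 3.6"

```text
time: 19.08
eef_pos: [0.5937, 0.1356, 0.1814]
tcp_rot: [0.953, 0.304, -0.002, -0.001]
contact_force: [0.2, 0.3, -5.0]
opening: 0.478
```

Request:
servo_tool --increments "0 0 0 0 0 0 3.6;0 0 0 0 0 0 3.6;0 0 0 0 0 0 3.6"

```text
time: 19.33
eef_pos: [0.5944, 0.1325, 0.1832]
tcp_rot: [0.953, 0.303, -0.001, -0.0]
contact_force: [-0.7, -0.1, -4.4]
opening: 0.479
```

Run:
```python
from h import *
st(); snap('wrist','wrist8');snap('side','side4')
print(plan([.596,.1355,.125]))
```

```text
t 19.33 p [0.5944 0.1325 0.1832] xang 0.615 tilt [-0.0024 -0.0007] q [ 5.300e-02  2.010e-01  1.796e+00 -1.000e-03  1.146e+00  1.009e+00] F [-0.65 -0.11 -4.37] M [-0.035  0.014  0.019] open 0.479
[ 0.299 -0.204  5.888]
```

View pics/wrist8.png

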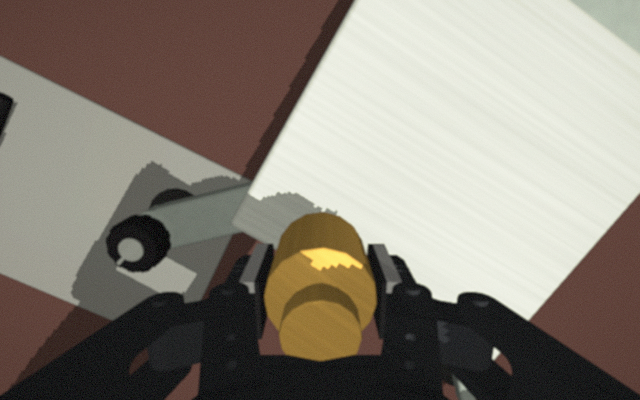

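View pics/side4.png

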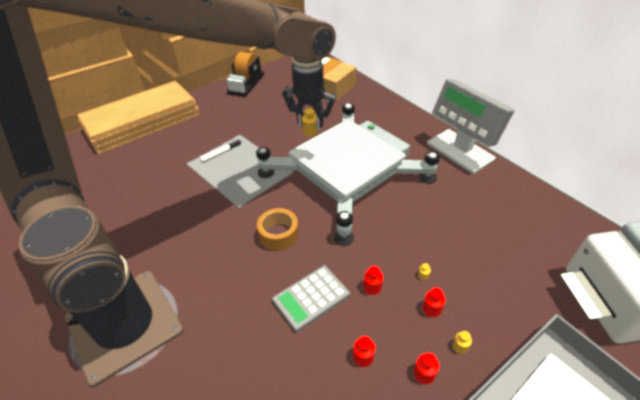

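The weight hangs over the near-left pan area and the bystanders are unchanged. Lowering to just above the pan.

Request:
servo_tool --increments "0 0 0 0.15 -0.1 1 3.6;0 0 0 0.3 -0.2 2.2 3.6;0 0 0 0.3 -0.2 3.5 3.6;0 0 0 0.3 -0.2 4.7 3.6;0 0 0 0.3 -0.2 5.6 3.6;0 0 0 0.3 -0.2 6.1 3.6;0 0 0 0.3 -0.2 6.3 3.6;0 0 0 0.3 -0.2 6.4 3.6;0 0 0 0.3 -0.2 6.4 3.6;0 0 0 0.3 -0.2 6.4 3.6"

```text
time: 20.27
eef_pos: [0.5971, 0.1366, 0.1212]
tcp_rot: [0.953, 0.303, 0.001, 0.0]
contact_force: [-0.9, 0.6, -4.1]
opening: 0.477
```

Run:
```python
from h import *
st()
```

```text
t 20.27 p [0.5971 0.1366 0.1212] xang 0.615 tilt [0.0015 0.0001] q [ 0.059  0.279  1.827 -0.     1.034  1.015] F [-0.93  0.59 -4.12] M [-0.     0.001  0.007] open 0.477
```

Request:
servo_tool --increments "0 0 0 0 0 0.1 3.6;0 0 0 0 0 0.2 3.6;0 0 0 0 0 0.3 3.6;0 0 0 0 0 0.4 3.6;0 0 0 0 0 0.48 3.6;0 0 0 0 0 0.48 3.6"

```text
time: 20.77
eef_pos: [0.5963, 0.1365, 0.1153]
tcp_rot: [0.953, 0.303, -0.0, -0.0]
contact_force: [0.5, -0.6, -5.5]
opening: 0.482
```

Request:
servo_tool --increments "0 0 0 0 0 0.05 3.6;0 0 0 0 0 0.1 3.6;0 0 0 0 0 0.1 3.6"

```text
time: 21.02
eef_pos: [0.5965, 0.1365, 0.1145]
tcp_rot: [0.953, 0.303, -0.0, -0.0]
contact_force: [0.4, -0.0, -5.6]
opening: 0.481
```

Request:
servo_tool --increments "0 0 0 0 0 0.05 3.6;0 0 0 0 0 0.1 3.6;0 0 0 0 0 0.1 3.6"

```text
time: 21.27
eef_pos: [0.5964, 0.1365, 0.1134]
tcp_rot: [0.953, 0.303, -0.0, -0.0]
contact_force: [-0.5, -0.2, -4.8]
opening: 0.482
```

Request:
servo_tool --increments "0 0 0 0 0 0.04 3.6;0 0 0 0 0 0.06 3.6;0 0 0 0 0 0.06 3.6"

```text
time: 21.52
eef_pos: [0.5965, 0.1365, 0.113]
tcp_rot: [0.953, 0.303, 0.0, 0.0]
contact_force: [-0.4, -0.5, -4.5]
opening: 0.481
```

Request:
servo_tool --increments "0 0 0 0 0 0.03 3.6;0 0 0 0 0 0.05 3.6;0 0 0 0 0 0.05 3.6"

```text
time: 21.77
eef_pos: [0.5966, 0.1365, 0.113]
tcp_rot: [0.953, 0.303, -0.0, 0.0]
contact_force: [-1.9, 0.4, -0.8]
opening: 0.482
```

The weight is resting: about 4 N of its load has transferred to the pan. Releasing.

Request:
servo_tool --increments "0 0 0 0 0 0.01 4.3;0 0 0 0 0 0.01 4.6;0 0 0 0 0 0 5.2;0 0 0 0 0 0 5.8;0 0 0 0 0 0 6.2;0 0 0 0 0 0 6.2"

```text
time: 22.27
eef_pos: [0.5968, 0.1365, 0.1128]
tcp_rot: [0.953, 0.303, 0.0, 0.0]
contact_force: [-0.4, 0.1, 0.2]
opening: 0.727
```

Run:
```python
from h import *
st(); snap('wrist','wrist9')
```

```text
t 22.27 p [0.5968 0.1365 0.1128] xang 0.615 tilt [0.0007 0.    ] q [ 0.059  0.289  1.832 -0.     1.02   1.015] F [-0.44  0.06  0.15] M [-0.031 -0.031 -0.026] open 0.727
```

View pics/wrist9.png

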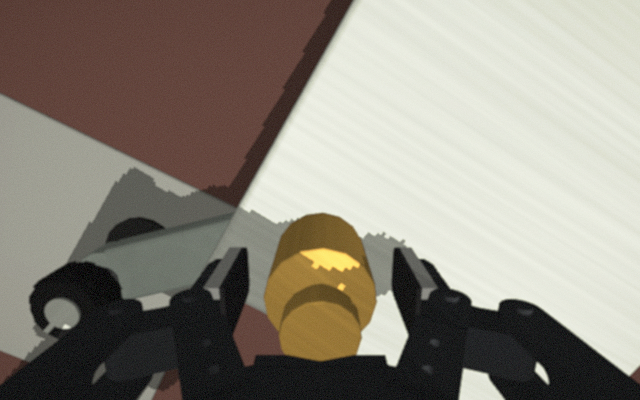

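The weight, at (320,285), stands free between the open pads. Retreating straight up.

Request:
servo_tool --increments "0 0 0 0 0 -1 6.2;0 0 0 0 0 -3 6.2;0 0 0 0 0 -5.5 6.2;0 0 0 0 0 -8.5 6.2;0 0 0 0 0 -11.5 6.2;0 0 0 0 0 -14 6.2;0 0 0 0 0 -15 6.2;0 0 0 0 0 -15 6.2;0 0 0 0 0 -15 6.2"

```text
time: 23.07
eef_pos: [0.5964, 0.1365, 0.2623]
tcp_rot: [0.953, 0.303, 0.0, 0.0]
contact_force: [-0.3, -0.6, -0.8]
opening: 0.73
```

Run:
```python
from h import *
st()
for n in ('wrist','side','scene'): snap(n,n+'10')
im,d,K,T=load('wrist10');P=cloud(d,K,T);Z=P[...,2]
hsv=cv2.cvtColor(im,cv2.COLOR_RGB2HSV)
k=(d>0)&(hsv[...,1]>100)&(hsv[...,0]>14)&(hsv[...,0]<34)
for lo,hi in((.142,.16),(.122,.136)):
    m=(k&(Z>lo)&(Z<hi)).astype(np.uint8);q=P[m>0];print(len(q))
    if len(q):
        c=np.vstack(cv2.findContours(m,0,1)[0]);(u,v),r=cv2.minEnclosingCircle(c);z=np.median(q[:,2]);print(u,v,z,ray(K,T,u,v,z).round(4))
m=(Z>.075)&(Z<.093)&(d>0)&(im.min(2)>110); print('pan z',np.median(Z[m]))
cv2.imwrite('pics/c5.png',np.hstack([cv2.resize(load('side10')[0][90:210,215:375,::-1],(400,300)),cv2.resize(load('scene10')[0][120:240,320:480,::-1],(400,300))]))
for a_,b_,(u,v,w,h) in (('side0','side10',(265,185,120,160)),('scene0','scene10',(120,170,150,170))):
    x=cv2.absdiff(load(a_)[0],load(b_)[0])[v:v+h,u:u+w].max(2); print(a_,[(int(a),int(b)) for a,b in zip(*np.where(x>60))][:0],(x>60).sum())
```

```text
t 23.07 p [0.5964 0.1365 0.2623] xang 0.615 tilt [0.0002 0.    ] q [ 0.059  0.136  1.721 -0.     1.284  1.015] F [-0.29 -0.61 -0.79] M [ 0.026 -0.002  0.003] open 0.73
1005
320.89813232421875 202.6802520751953 0.15005775054932735 [0.5972 0.1362 0.1501]
1075
320.10870361328125 194.78428649902344 0.12966970789681623 [0.5974 0.1371 0.1297]
pan z 0.08508540253270735
side0 [] 39
scene0 [] 252
```

View pics/wrist10.png

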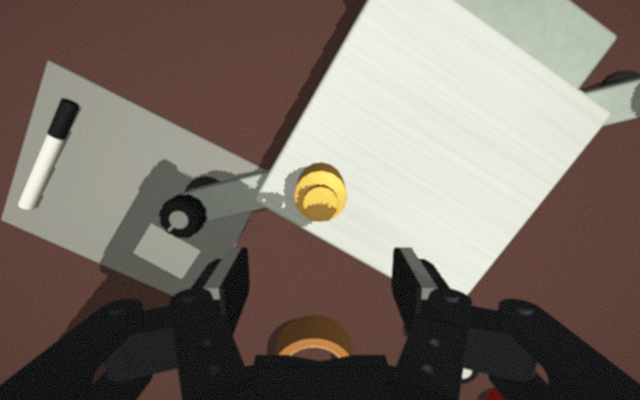

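View pics/c5.png

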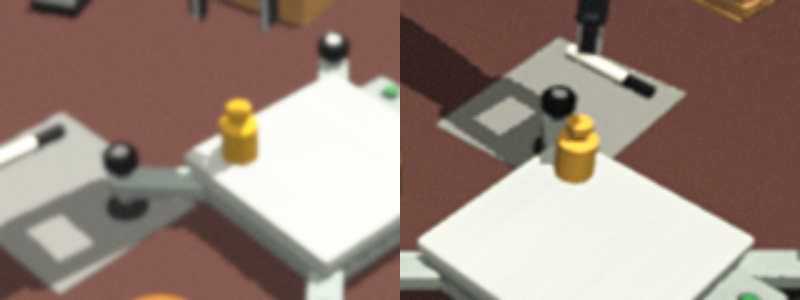

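The weight stands upright on the pan at (320,193) in the wrist view. That is (0.597, 0.137), and its top at 150 mm matches 85 + 65. Handing in.

Run:
```python
from h import *
print(ctrl.sign_off())
```

```text
the job is handed in; nothing more can be done
None
```

I screwed the raised foot down onto the board and let go, then stood the largest brass weight on the pan's corner next to it. The job was handed in at about 23 s of the 72 s allowed; `sign_off` gave no verdict.

- **Foot:** I turned the knob about 5.4 rad clockwise, with one regrip on the way. The knob torque rose from about 0.06 N m running free to 0.23 N m. That puts the foot load at roughly 6–7 N, worked out from the torque and not measured directly. The side camera was too coarse to show the gap under the pad, so it could not confirm this.
- **Slip:** At the regrip the knob's index mark showed about 4.97 rad of turn, against 4.88 rad driven. The difference is within what the camera's viewing angle can explain.
- **Weight:** After I let go it stood upright at (0.597, 0.137), about 1–2 mm from my target. Its top was at 150 mm, which matches a pan at 85 mm plus 65 mm of weight. The wrist force near touchdown was only a few newtons.
- **Surroundings:** In the last pictures the scale, marker, tape roll and weights looked to be where they started. I judged that by eye; a rough before/after comparison of the side and scene pictures also flagged some changed pixels, which I did not trace. The arm was clear of everything.
- **Not checked:** I did not re-measure the foot load after the weight was on the pan.

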